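# Dock the vial carrier behind its drop catch

### The job

Pick up the grey vial carrier by its post, set it gently on the open front plate of the docking bay and slide it in, without bearing down or forcing it, so that its own front edge lifts the hinged catch, until the catch drops fully down behind the carrier. The contact block at the inner end is sprung and delicate: press it back gently, no further than the catch needs. Keep the robot off the catch, leave the carrier held by the catch, and leave the other things on the bench where they are.

Things in the scene. Friction and masses are not known exactly. Their poses are not given: they have to be found in the camera images.
- carrier_mid (a point): Grey plastic vial carrier, about 0.5 kg: a flat block 110 long (its x; +x is the front that enters the bay first) x 120 wide (y) x 28 mm high. Low white vial caps (8 mm) on its front half; the left margin (y = +38 to +60), which passes under the catch, is bare. The point is the block's middle, 14 mm above its underside, 55 mm from its front and rear edges. z up.
- carrier_post (a point): Grip point on the carrier's square post: 22 x 22 mm, standing from 28 to 72 mm above the carrier's underside, its axis 29 mm behind the block's middle (26 mm from the rear edge). The point is on that axis, 56 mm above the underside. Axes as the carrier. Closing the fingers along the carrier's x suits the push best.
- bay: Docking bay, fixed. Origin on the bench; x = the way in, y left, z up. x = 0 is the holding face of the catch; the docked carrier has its rear edge there, its middle at x = 55, y = 0. Floor plate 8 mm thick. Rails 22 mm high above it, inner faces at y = +-62 (2 mm play each side) from x = -17 on, flaring to +-71 back to x = -56. White hood over x = 100 to 145, underside 66, top 74 mm above bench.
- bay_apron (a point): Middle of the open front plate (apron), on its upper surface, 8 mm above the bench, at bay x = -125, y = 0; the plate is 180 mm wide and begins at bay x = -190. Set the carrier's middle over this point: its front edge then is at x = -70, clear of flares and catch. Rest or slide it here without bearing down: over 40 N between carrier and bay is damage. Axes as the bay.
- catch (a joint): Angle of the steel gravity catch, rad: 0 hanging fully down on its stop, growing as the nose rises (to 1.1); it falls by its own 0.12 kg. The arm, 14 mm wide (bay y = 41 to 55), slopes down and inward to the nose. The carrier's front edge meets its sloping underside, pushes it up to about 0.11 rad, and it rides on the carrier's left margin till the rear edge has passed.
- catch_hinge (a point): Hinge pin of the catch, along the bay's y: at bay x = -55, y = 48, 50 mm above the bench, held by an upright bracket at bay y = 84 to 92, 60 mm high. Nothing wider than the carrier's post should pass over here lower than that. Axes as the bay.
- catch_nose (a point): Lower inner corner of the catch nose; with the catch down it is at bay x = 0, y = 48, 30 mm above the bench, 6 mm lower than the top of a carrier standing on the bay's floor plate. The nose is 9 mm long in x. Moves with the catch.
- buffer_face (a point): Face centre of the black sprung contact block (40 wide, 16 high) at the bay's inner end, at rest at bay x = 109.5, y = 20, 26 mm above bench. Slides 8 mm in x. Spring: 1 N to start, then 4 N per mm: 3 N with the carrier docked, 10 to 15 N when the catch falls; above 22 N its pins are damaged. Carrier friction (2 to 8 N) adds to this at the wrist. It presses the docked carrier back onto the catch.
- tip_box: White plastic box with grey lid, 124 x 94 x 51 mm, origin under its centre. Bystander; it and the carrier stand on either side of the bay.
- amber_bottle: Amber glass bottle, 64 mm diameter, 130 mm high, origin under its centre. Bystander.
- jar: White jar, 70 mm diameter, 75 mm high, origin under its centre. Bystander.
Not all that is in view belongs to the job. Leave any green or purple look-alike of the part that bears carrier_mid alone.

How it is judged:
On the way, in this order (a step that is already met when the one before it is completed fails the run):
1. the carrier's own edge has lifted the catch, which rides on the carrier (value of joint catch above 0.07 rad and contact force between catch and carrier above 0.1 N), for 0.1 s.
2. the catch has dropped behind the carrier (value of joint catch below 0.04 rad and x of carrier_mid in the frame of bay above 0.053 m), for 0.2 s.
At the end, for the whole second after the job is handed in: The catch hangs fully down (within 0.04 rad); the carrier lies flat (within 0.05 rad) on the bay's floor plate between the rails (middle within 5 mm of the centre line), its rear edge at the catch's holding face (middle at bay x = 53 to 59 mm), at rest (all of step 2 and x of carrier_mid in the frame of bay below 0.059 m and y of carrier_mid in the frame of bay between -0.005 and 0.005 m and z of carrier_mid in the frame of bay below 0.026 m and angle between the z axis of carrier_mid and the z axis of bay, either way round below 0.05 rad and linear speed of carrier below 0.01 m/s); the robot touches nothing.
It fails at once if the sprung contact block pressed with more than 22 N (contact force between buffer and anything else above 22 N).
It fails at once if the carrier pressed or jammed against the bay with more than 40 N (contact force between carrier and bay above 40 N).
It fails at once if the robot touches the catch (contact force between any of the arm, the fingers and catch above 0.5 N).
It fails at once if a bystander moved by more than 25 mm (distance of any of tip_box, amber_bottle, jar from where it was at the start of the episode above 0.025 m).
It also fails if it takes over 64 s, if anything falls off the work surface, if the arm or the gripper's body presses on something with over 40 N, if the wrist force passes 120 N, or if a joint passes its speed limit or range.

### The arm

A 6-joint arm with a two-finger parallel gripper is mounted at the origin on the work surface. World frame = base frame: x ahead of the robot, y to its left, z up, the work surface at z = 0. Lengths are in m, angles in rad, forces in N, time in s.
With the tool pointing down it reaches from about 0.3 to 1 m from the base axis. Payload 5.1 kg.
Tool frame: the origin (TCP) lies at the very end of the fingers, on their centre line; the grasp point (between the pads) lies 19 mm behind it; z points along the fingers, y is the line along which they close (so a half turn about z gives the same grasp; the last joint's range is limited). The gripper opens to 95 mm and grips with 3 to 60 N. Pads are 20 mm wide; open, the fingers measure 119 mm over their backs; the gripper's body (75 mm by 180 mm) begins 59 mm behind the grasp point.
Start: joints at [1.216, 0.124, 1.65, -0, 1.367, -0.083], TCP at [0.175, 0.626, 0.215] pointing down, gripper open.
Joint ranges: [-2.61, 2.61], [-1.02, 2.33], [0.03, 2.71], [-1.35, 4.49], [0.32, 2.68], [-2.91, 2.91]. Speed limits (rad/s): [2.57, 2.57, 3.14, 3.14, 3.14, 3.14].

### API

Orientations are given as a unit quaternion [w, x, y, z].
In Python, from bench import bot gives the robot as it stands. The module is installed in compiled form; this text tells all that it offers.
- The arm moves only by the tool carry_out, never from a script. Its argument "deltas" is a list of rows, each an object of numbers: "hand": the opening, from 0 (shut) to 1 (fully open); "x", "y", "z": the shift along the tool's x, y, z normalised to -1 to 1, where 1 is 0.05 m; "ax", "ay", "az": the turn, a rotation vector about the tool's x, y, z normalised to -1 to 1, where 1 is 180 degrees. A call has 1 to 20 rows; each row shifts and turns the commanded pose from where the row before left it, along the tool's axes as they then stand; what a row does not reach is not made up. A row lasts 1/8 s, in which the tool goes at most 62.5 mm and 10.7 degrees, less where a joint would pass 70% of its speed; a pose out of reach is approached as far as the arm can. A call with a number of a shift or a turn outside -1 to 1 is refused whole. A call with a gripper value outside its range is refused whole. The fingers move at their own pace and stop on an object; "force" is the grip in N (left out, the last holds). Time passes only in rows, so rows that do not move let the fingers close. It gives the time, the measured TCP pose, the force, the opening and the grip force at its end, in the units of the state.
- bot.observe(): the state, without advancing time (a new reading comes with each control period).
- bot.get_image(name): name is "scene" or "top"; returns (picture, depth): 384x512x3 uint8, red, green, blue; 384x512 float32, m along the optical axis (not along the pixel's ray), 0 where there is no reading.
- bot.calibration(name): a dict with "camera_matrix" (3x3 intrinsics, pixels), "R" (3x3) and "t" (3): a world point X has camera coordinates R X + t. Camera axes: x right, y down, z forward; pixel columns grow to the right and rows downward; lengths in m; the calibration is good to about 2 mm. A picture is of the moment at which its call begins. calibration takes no time and is no camera call.
- bot.sign_off(): hands the job in; it is judged then, once.
Trained networks look in the newest picture that a camera, given by its name, has taken for a name from the list of things; names that differ only in an ending like _2 or _b are one class to them, and where a whole thing is asked for, a point or a joint stands for the part that bears it (a point fixed in the world has none). Each returns a list of dicts, best first, with "score" (0 to 1); they miss things now and then, are a little off and sometimes report something else, mostly with a low value. They report only what shows in the picture. A call takes as long as a camera call. They do not tell look-alikes from the thing itself.
- bot.search_frame(target, camera): "rect" ([left, top, width, height] as shares, 0 to 1, of the picture: columns of its width, rows of its height, round what is visible of it).
- bot.trace(target, camera): "pixels" (384x512 bool, what is visible of it) and "rect" ([left, top, width, height] as shares, 0 to 1, of the picture: columns of its width, rows of its height, round what is visible of it).
- bot.place_of(target, camera): "at" ([column, row] as shares, 0 to 1, of the picture: columns of its width, rows of its height: a listed point, or the origin of a listed thing).
The state is a dict: "time_s": time; "joint_pos": joint angles; "joint_velocities": joint speeds; "effort": joint torques, N m; "ee_pos": TCP position; "tool_rot": TCP orientation; "force": force on the tool from outside, world axes, zero at the start; "torque": the same for the moment, N m; "gripper_width": opening from 0.0 (shut) to 1.0 (fully open); "grasp_force": force on a finger pad.
Only numpy, scipy, OpenCV 4.12 (cv2) and the standard library are available. Lean on these libraries where they do the work, as an engineer would, in place of code of your own. Each camera call takes 0.05 s, during which the arm holds its last target. There are 200 camera calls.

## Working session

There is one attempt and no reset: what is moved stays moved. The work goes in short steps, Python scripts to look and compute and a tool call to move; the robot and the scene stay as the last step left them, time stands still between calls to the robot, and variables do not carry over. Pictures are saved under pics/ and viewed, at most 10 in all, crops included, and the job is handed in when it is done.

Besides the shell and the picture viewer there is one more tool, called after ">>>" as name(argument=value, ...) on one line, values as JSON. carry_out: Moves the arm, as the interface text tells. Its arguments: {"type":"object","properties":{"deltas":{"type":"array"},"force":{"type":"number"}},"required":["deltas"]}

```bash
mkdir -p pics
cat > h.py <<'E'
import numpy as np, cv2
from bench import bot
def ray(cam,u,v):
    c=bot.calibration(cam);K=np.array(c["camera_matrix"]);R=np.array(c["R"]);t=np.array(c["t"])
    return -R.T@t, R.T@np.linalg.solve(K,[u,v,1.0])
def onz(cam,u,v,z):
    o,d=ray(cam,u,v); return o+d*(z-o[2])/d[2]
def dep(cam,u,v,D):
    o,d=ray(cam,u,v); return o+d*D
def proj(cam,X):
    c=bot.calibration(cam);p=np.array(c["camera_matrix"])@(np.array(c["R"])@X+np.array(c["t"]));return p[:2]/p[2]
def cloud(cam,D):
    c=bot.calibration(cam);K=np.array(c["camera_matrix"]);R=np.array(c["R"]);t=np.array(c["t"])
    v,u=np.mgrid[:384,:512];P=np.stack([(u-K[0,2])/K[0,0]*D,(v-K[1,2])/K[1,1]*D,D],-1)
    return (P-t)@R
E
python3 - <<'E'
from h import *
ims={}
for c in("scene","top"):
    im,D=bot.get_image(c);ims[c]=im;np.save(f"{c}.npy",D)
    cv2.imwrite(f"pics/{c}.png",im[...,::-1])
    print(c,ray(c,256,192))
    for n in("carrier_mid","carrier_post","bay","bay_apron","catch_hinge","catch_nose","buffer_face","tip_box","amber_bottle","jar"):
        for r in bot.place_of(n,c)[:3]:
            u,v=r["at"][0]*512,r["at"][1]*384
            d=D[min(int(v),383),min(int(u),511)]
            print(c,n,round(r["score"],2),round(u,1),round(v,1),dep(c,u,v,d).round(3) if d>0 else None)
E
cd pics; python3 -c "
import cv2,numpy as np
cv2.imwrite('both.png',cv2.resize(np.vstack([cv2.imread('scene.png'),cv2.imread('top.png')]),None,fx=.78,fy=.78))"
```

```text
scene (array([ 1.17788251, -0.69112917,  0.70532647]), array([-0.60312019,  0.55625719, -0.57177074]))
scene carrier_mid 0.97 130.7 203.1 [ 0.286 -0.321  0.042]
scene carrier_mid 0.89 119.3 279.8 [ 0.505 -0.474  0.031]
scene carrier_mid 0.59 183.2 236.2 [ 0.484 -0.293  0.033]
scene carrier_post 0.89 125.7 196.6 [ 0.282 -0.329  0.065]
scene carrier_post 0.82 175.4 212.7 [ 0.435 -0.277  0.07 ]
scene carrier_post 0.69 110.1 276.6 [ 0.508 -0.492  0.056]
scene bay 0.89 313.4 216.0 [0.629 0.023 0.007]
scene bay_apron 0.74 283.9 192.8 [0.499 0.045 0.006]
scene catch_hinge 0.93 309.5 187.6 [0.572 0.069 0.049]
scene catch_nose 0.46 329.1 201.0 [0.633 0.082 0.028]
scene tip_box 0.91 329.0 164.4 [0.511 0.233 0.028]
scene tip_box 0.49 178.4 234.2 [ 0.462 -0.293  0.026]
scene amber_bottle 0.85 395.0 181.1 [0.701 0.301 0.026]
scene jar 0.97 212.8 304.3 [ 0.704 -0.375  0.041]
top (array([ 0.24905423, -0.04765214,  1.18664699]), array([ 0.20504655, -0.00994687, -0.97877008]))
top carrier_mid 0.98 332.6 211.7 [ 0.429 -0.274  0.072]
top carrier_mid 0.82 391.9 200.0 [ 0.472 -0.458  0.03 ]
top carrier_mid 0.78 344.1 280.7 [ 0.24  -0.311  0.025]
top carrier_post 0.76 332.7 213.5 [ 0.424 -0.275  0.071]
top carrier_post 0.76 352.9 269.4 [ 0.271 -0.326  0.069]
top bay 0.77 229.8 151.5 [0.622 0.022 0.006]
top bay 0.73 351.1 136.8 [ 0.65  -0.335  0.074]
top catch_hinge 0.65 205.8 163.9 [0.569 0.088 0.053]
top catch_nose 0.5 209.1 149.4 [0.629 0.086 0.005]
top buffer_face 0.56 229.8 117.5 [0.727 0.024 0.02 ]
top amber_bottle 0.71 132.2 134.2 [0.652 0.306 0.068]
top amber_bottle 0.34 139.9 194.7 [0.475 0.275 0.052]
top jar 0.6 350.8 139.0 [ 0.65  -0.338  0.056]
```

View pics/scene.png

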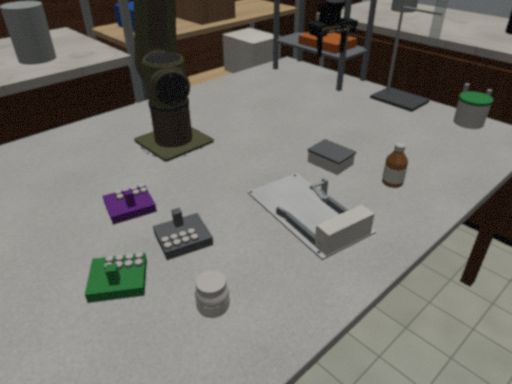

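View pics/top.png

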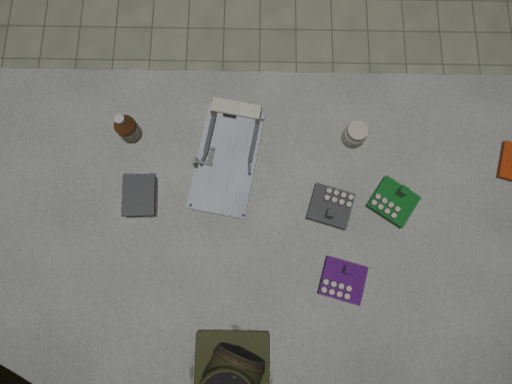

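The first picture (scene) shows the look-alikes: green carrier (117,277), purple carrier (130,203) and grey carrier (183,236). The bay is at (310,212), the tip box at (331,156), the bottle at (395,168) and the jar at (211,292).

In the second picture (top), the grey carrier is at (331,206) with its post at (331,213), green is at (394,202) and purple at (343,281). The bay runs from the apron (218,205) to the hood (237,108). I choose the grey carrier and will check it in a crop while I measure.

Run:
```python
from h import *
im,D=bot.get_image("top");ims,Ds=bot.get_image("scene")
C=cloud("top",D);S=cloud("scene",Ds)
print("tcp proj",proj("top",np.array([.175,.626,.215])),proj("scene",np.array([.175,.626,.215])), proj("scene",np.zeros(3)))
b=C[300:330,20:180];print("bench z top",np.median(b[...,2]), "scene",np.median(S[300:330,20:100,2]))
def rect(P):
    r=cv2.minAreaRect((P[:,:2]*1000).astype(np.float32));return [np.round(a,1) for a in r]
for nm,X in(("top",C),("scene",S)):
    def box(x0,x1,y0,y1,z0,z1):
        m=(X[...,0]>x0)&(X[...,0]<x1)&(X[...,1]>y0)&(X[...,1]<y1)&(X[...,2]>z0)&(X[...,2]<z1);return X[m]
    A=box(.36,.56,-.37,-.2,.018,.034);P=box(.36,.56,-.37,-.2,.06,.08)
    print(nm,"carrier top",len(A),rect(A),"z",np.median(A[:,2]),"post",len(P),P.mean(0).round(4),P.min(0).round(3),P.max(0).round(3))
    H=box(.6,.9,-.15,.15,.062,.085);print(" hood",len(H),rect(H),np.median(H[:,2]))
    F=box(.38,.52,-.1,.16,.004,.014);print(" apron",len(F),rect(F),np.median(F[:,2]))
    for n in("tip_box","amber_bottle","jar"):
        pass
for c in("top","scene"):
    for n in("carrier_mid","bay"):
        for r in bot.trace(n,c)[:3]:
            m=r["pixels"].astype(np.uint8);X=C if c=="top" else S;print(c,n,round(r["score"],2),np.round(np.array(r["rect"])*[512,384,512,384]),cv2.minAreaRect(np.argwhere(m)[:,::-1].astype(np.float32)))
a=cv2.resize(im[90:230,180:365],None,fx=4,fy=4,interpolation=cv2.INTER_CUBIC);cv2.imwrite("pics/c1.png",a[...,::-1])
```

```text
tcp proj [-39.59839721 305.32323676] [329.67930463  53.2019958 ] [173.47856385 140.85208548]
bench z top -0.0003421443600310457 scene -0.0002180279481609198
top carrier top 1288 [array([ 454.1, -278.7]), array([120.8, 110.8]), np.float64(73.7)] z 0.027401146808377567 post 71 [ 0.4254 -0.2691  0.0705] [ 0.414 -0.282  0.061] [ 0.437 -0.257  0.075]
 hood 739 [array([737.2,   3.9]), array([148.2,  47.3]), np.float64(80.1)] 0.07304917879916846
 apron 1731 [array([452.2,  29.7]), array([135.9, 257. ]), np.float64(0.7)] 0.007561997873330903
scene carrier top 1283 [array([ 459.2, -281.7]), array([120.6, 115.3]), np.float64(73.4)] z 0.02740204884407994 post 83 [ 0.4347 -0.2751  0.0687] [ 0.419 -0.287  0.06 ] [ 0.445 -0.262  0.073]
 hood 908 [array([742.,   1.]), array([151.3,  48.3]), np.float64(79.1)] 0.07280002827550285
 apron 1044 [array([483.2,  50.3]), array([181.2, 105.8]), np.float64(79.8)] 0.0070714538622732494
top carrier_mid 0.85 [319. 254.  49.  52.] ((342.6661376953125, 280.4065246582031), (46.10671615600586, 39.635597229003906), 15.64224624633789)
top carrier_mid 0.59 [309. 187. 
[... 247 characters left out ...]
461914)
top bay 0.7 [186.  97.  73. 120.] ((225.26080322265625, 156.9859619140625), (62.200496673583984, 114.89989471435547), 10.954063415527344)
scene carrier_mid 0.97 [ 87. 253.  59.  52.] ((115.08606719970703, 277.44671630859375), (46.1732292175293, 63.284481048583984), 84.80557250976562)
scene carrier_mid 0.76 [153. 209.  59.  56.] ((181.24435424804688, 231.48419189453125), (46.548954010009766, 51.6612663269043), 70.34617614746094)
scene carrier_mid 0.64 [103. 184.  52.  42.] ((128.75, 203.25), (31.306547164916992, 47.43416213989258), 71.56504821777344)
scene bay 0.85 [248. 175. 127.  86.] ((314.7044372558594, 207.8839874267578), (121.9002456665039, 69.3493423461914), 41.987213134765625)
```

View pics/c1.png

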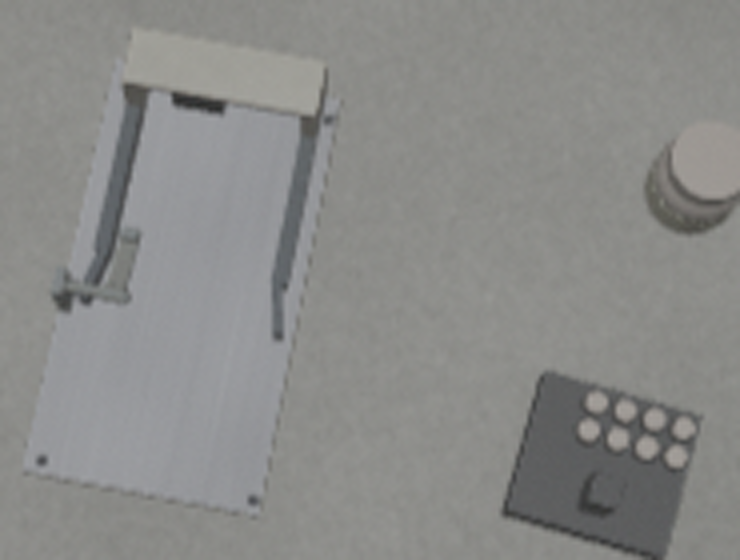

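The crop shows the grey carrier with its caps toward +x, the bare left margin on the +y side and the post at crop (597,492), so it is the right one. It is yawed about -16°. The bay is yawed about -10.5°, with the catch at crop (120,270) on its left. Next I refine the bay frame and read the tool pose.

```bash
cat > bay.py <<'E'
from h import *
from scipy.optimize import least_squares
def bayfit(cam,D,im):
    X=cloud(cam,D); 
    m=(X[...,0]>.38)&(X[...,0]<.8)&(abs(X[...,1]-.03)<.17)&(X[...,2]>.0035)&(X[...,2]<.012)
    m=cv2.morphologyEx(m.astype(np.uint8),cv2.MORPH_OPEN,np.ones((3,3)))
    n,l,s,_=cv2.connectedComponentsWithStats(m);m=l==1+np.argmax(s[1:,4])
    return X[m][:,:2]
E
python3 - <<'E'
from bay import *
for c in("top","scene"):
    im,D=bot.get_image(c);P=bayfit(c,D,im)
    r=cv2.minAreaRect((P*1000).astype(np.float32));print(c,len(P),r)
    best=None
    for a in np.radians(np.arange(-13,-7,.25)):
        R=np.array([[np.cos(a),np.sin(a)],[-np.sin(a),np.cos(a)]]);Q=P@R.T
        lo,hi=np.percentile(Q[:,1],[1,99])
        if best is None or hi-lo<best[0]:best=(hi-lo,np.degrees(a),a)
    a=np.radians(-10.4)
    for a in(best[2],a):
        R=np.array([[np.cos(a),np.sin(a)],[-np.sin(a),np.cos(a)]]);Q=P@R.T
        # edges by slice
        sl=[(Q[(Q[:,0]>s)&(Q[:,0]<s+.01),1].min(),Q[(Q[:,0]>s)&(Q[:,0]<s+.01),1].max()) for s in np.arange(Q[:,0].min()+.01,Q[:,0].min()+.11,.01)]
        st=[Q[(Q[:,1]>s)&(Q[:,1]<s+.01),0].min() for s in np.arange(Q[:,1].min()+.02,Q[:,1].max()-.03,.01)]
        sl=np.array(sl);print(np.degrees(a),"left/right",sl.mean(0),np.polyfit(np.arange(len(sl))*.01,sl,1)[0],"front",np.mean(st),np.polyfit(np.arange(len(st))*.01,st,1)[0])
        x0=np.mean(st)+.190;y0=sl.mean();print(" origin",R.T@[x0,y0])
s=bot.observe();print(s)
E
```

```text
top 4063 ((584.9527587890625, 35.80918884277344), (180.59071350097656, 314.7327880859375), 79.93626403808594)
-12.25 left/right [0.06621205 0.2441626 ] [0.05125121 0.02254151] front 0.40794014640014026 -0.0194482129896286
 origin [0.617253   0.02478433]
-10.4 left/right [0.05179041 0.2288265 ] [ 0.01624426 -0.01002793] front 0.4127074278879981 0.013192561673804136
 origin [0.61813419 0.02920316]
scene 2826 ((599.1609497070312, 29.4334716796875), (182.95176696777344, 337.6750793457031), 79.523681640625)
-12.75 left/right [0.06687281 0.2394205 ] [ 0.05185943 -0.19640647] front 0.4110165577540071 -0.052071093487296695
 origin [0.61999596 0.0167276 ]
-10.4 left/right [0.047363   0.21988334] [ 0.01983522 -0.23134369] front 0.4169054606739861 -0.010607416095169445
 origin [0.62105644 0.02186988]
{'time_s': 1.5, 'joint_pos': array([ 1.21641448e+00,  1.23794404e-01,  1.65029122e+00,  4.64954079e-06,
        1.36746353e+00, -8.26079083e-02]), 'joint_velocities': array([-7.03147196e-04,  2.63255199e-03,  2.77805153e-06, -9.81508883e-04,
       -1.99175548e-04,  1.70108101e-03]), 'effort': array([-1.09644722e-05, -4.17577422e+01, -3.60214734e+01,  7.75046437e-02,
        4.28835768e-02, -1.38739597e-05]), 'ee_pos': array([0.17451912, 0.62613645, 0.21466504]), 'tool_rot': array([2.49230702e-06, 1.35469621e-01, 9.90781500e-01, 2.17287713e-05]), 'force': array([-0.27987097, -0.54133435, -0.31497749]), 'torque': array([ 0.01756207,  0.00538886, -0.04392535]), 'grasp_force': 0.0, 'gripper_width': 1.002785309978839}
```

>>> carry_out(deltas=[{"x": -0.487, "y": -0.796, "hand": 0.6}, {"x": -0.487, "y": -0.796}, {"x": -0.487, "y": -0.796}, {"x": -0.487, "y": -0.796}, {"x": -0.487, "y": -0.796}, {"x": -0.487, "y": -0.796}, {"x": -0.487, "y": -0.796}, {"x": -0.487, "y": -0.796}, {"x": -0.487, "y": -0.796}, {"x": -0.487, "y": -0.796}, {"x": -0.487, "y": -0.796}, {"x": -0.487, "y": -0.796}, {"x": -0.487, "y": -0.796}, {"x": -0.487, "y": -0.796}, {"x": -0.487, "y": -0.796}, {"x": -0.487, "y": -0.796}, {"x": -0.487, "y": -0.796}, {"x": -0.487, "y": -0.796}, {"x": -0.487, "y": -0.796}, {"x": -0.487, "y": -0.796}])

```text
invalid input at $.deltas[0]: expected keys hand, x, y, z, ax, ay, az
```

>>> carry_out(deltas=[{"az": 0.0505}, {"az": 0.0505}, {"az": 0.0505}, {"az": 0.0505}, {"az": 0.0505}, {"az": 0.0505}, {"az": 0.0505}, {"az": 0.0505}, {"az": 0.0505}, {"az": 0.0505}, {"az": 0}, {"az": 0}])

```text
invalid input at $.deltas[0]: expected keys hand, x, y, z, ax, ay, az
```

>>> carry_out(deltas=[{"hand": 0.6, "x": -0.487, "y": -0.796, "z": 0, "ax": 0, "ay": 0, "az": 0}, {"hand": 0.6, "x": -0.487, "y": -0.796, "z": 0, "ax": 0, "ay": 0, "az": 0}, {"hand": 0.6, "x": -0.487, "y": -0.796, "z": 0, "ax": 0, "ay": 0, "az": 0}, {"hand": 0.6, "x": -0.487, "y": -0.796, "z": 0, "ax": 0, "ay": 0, "az": 0}, {"hand": 0.6, "x": -0.487, "y": -0.796, "z": 0, "ax": 0, "ay": 0, "az": 0}, {"hand": 0.6, "x": -0.487, "y": -0.796, "z": 0, "ax": 0, "ay": 0, "az": 0}, {"hand": 0.6, "x": -0.487, "y": -0.796, "z": 0, "ax": 0, "ay": 0, "az": 0}, {"hand": 0.6, "x": -0.487, "y": -0.796, "z": 0, "ax": 0, "ay": 0, "az": 0}, {"hand": 0.6, "x": -0.487, "y": -0.796, "z": 0, "ax": 0, "ay": 0, "az": 0}, {"hand": 0.6, "x": -0.487, "y": -0.796, "z": 0, "ax": 0, "ay": 0, "az": 0}, {"hand": 0.6, "x": -0.487, "y": -0.796, "z": 0, "ax": 0, "ay": 0, "az": 0}, {"hand": 0.6, "x": -0.487, "y": -0.796, "z": 0, "ax": 0, "ay": 0, "az": 0}, {"hand": 0.6, "x": -0.487, "y": -0.796, "z": 0, "ax": 0, "ay": 0, "az": 0}, {"hand": 0.6, "x": -0.487, "y": -0.796, "z": 0, "ax": 0, "ay": 0, "az": 0}, {"hand": 0.6, "x": -0.487, "y": -0.796, "z": 0, "ax": 0, "ay": 0, "az": 0}, {"hand": 0.6, "x": -0.487, "y": -0.796, "z": 0, "ax": 0, "ay": 0, "az": 0}, {"hand": 0.6, "x": -0.487, "y": -0.796, "z": 0, "ax": 0, "ay": 0, "az": 0}, {"hand": 0.6, "x": -0.487, "y": -0.796, "z": 0, "ax": 0, "ay": 0, "az": 0}, {"hand": 0.6, "x": -0.487, "y": -0.796, "z": 0, "ax": 0, "ay": 0, "az": 0}, {"hand": 0.6, "x": -0.487, "y": -0.796, "z": 0, "ax": 0, "ay": 0, "az": 0}])

```text
time_s: 4.0
ee_pos: [0.4302, -0.2731, 0.2148]
tool_rot: [0.0, 0.136, 0.991, -0.0]
force: [0.2, 0.6, 0.6]
gripper_width: 0.598
grasp_force: 0.0
```

>>> carry_out(deltas=[{"hand": 0.6, "x": 0, "y": 0, "z": 0, "ax": 0, "ay": 0, "az": 0.0505}, {"hand": 0.6, "x": 0, "y": 0, "z": 0, "ax": 0, "ay": 0, "az": 0.0505}, {"hand": 0.6, "x": 0, "y": 0, "z": 0, "ax": 0, "ay": 0, "az": 0.0505}, {"hand": 0.6, "x": 0, "y": 0, "z": 0, "ax": 0, "ay": 0, "az": 0.0505}, {"hand": 0.6, "x": 0, "y": 0, "z": 0, "ax": 0, "ay": 0, "az": 0.0505}, {"hand": 0.6, "x": 0, "y": 0, "z": 0, "ax": 0, "ay": 0, "az": 0.0505}, {"hand": 0.6, "x": 0, "y": 0, "z": 0, "ax": 0, "ay": 0, "az": 0.0505}, {"hand": 0.6, "x": 0, "y": 0, "z": 0, "ax": 0, "ay": 0, "az": 0.0505}, {"hand": 0.6, "x": 0, "y": 0, "z": 0, "ax": 0, "ay": 0, "az": 0.0505}, {"hand": 0.6, "x": 0, "y": 0, "z": 0, "ax": 0, "ay": 0, "az": 0.0505}, {"hand": 0.6, "x": 0, "y": 0, "z": 0, "ax": 0, "ay": 0, "az": 0}, {"hand": 0.6, "x": 0, "y": 0, "z": 0, "ax": 0, "ay": 0, "az": 0}])

```text
time_s: 5.5
ee_pos: [0.4299, -0.2714, 0.2147]
tool_rot: [0.0, 0.8, 0.599, -0.0]
force: [0.1, -0.6, -0.4]
gripper_width: 0.601
grasp_force: 0.0
```

Run:
```python
from h import *
im,D=bot.get_image("scene")
a=cv2.resize(im[110:270,110:290],None,fx=3.5,fy=3.5,interpolation=cv2.INTER_CUBIC)
for X in ([.4299,-.2714,.2147],[.4299,-.2714,.072],[.4299,-.2714,.04]):
    p=(proj("scene",np.array(X))-[110,110])*3.5;cv2.circle(a,(int(p[0]),int(p[1])),3,(255,0,0),-1)
cv2.imwrite("pics/s2.png",a[...,::-1])
```

```text
(no output)
```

View pics/s2.png

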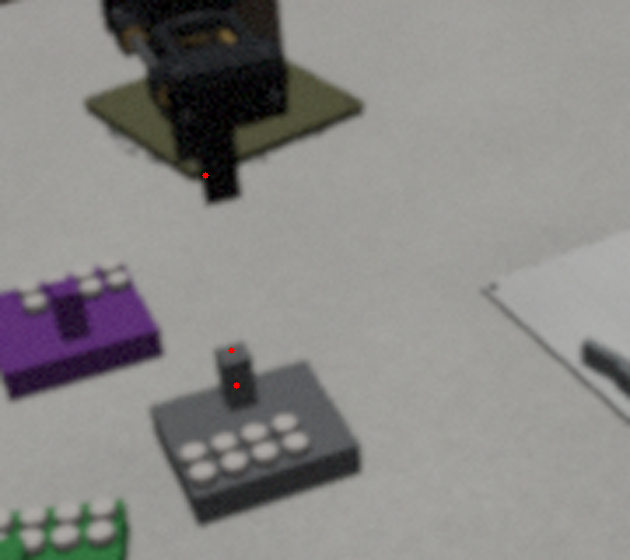

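The crop shows the open fingers at crop (222,190), straight above the grey post at (235,370). The projected TCP column falls on the post, so I go down and grip.

>>> carry_out(deltas=[{"hand": 0.6, "x": 0, "y": 0, "z": 0.7, "ax": 0, "ay": 0, "az": 0}, {"hand": 0.6, "x": 0, "y": 0, "z": 0.7, "ax": 0, "ay": 0, "az": 0}, {"hand": 0.6, "x": 0, "y": 0, "z": 0.7, "ax": 0, "ay": 0, "az": 0}, {"hand": 0.6, "x": 0, "y": 0, "z": 0.6, "ax": 0, "ay": 0, "az": 0}, {"hand": 0.6, "x": 0, "y": 0, "z": 0.5, "ax": 0, "ay": 0, "az": 0}, {"hand": 0.6, "x": 0, "y": 0, "z": 0.3, "ax": 0, "ay": 0, "az": 0}, {"hand": 0.6, "x": 0, "y": 0, "z": 0, "ax": 0, "ay": 0, "az": 0}, {"hand": 0.1, "x": 0, "y": 0, "z": 0, "ax": 0, "ay": 0, "az": 0}, {"hand": 0.1, "x": 0, "y": 0, "z": 0, "ax": 0, "ay": 0, "az": 0}, {"hand": 0.1, "x": 0, "y": 0, "z": 0, "ax": 0, "ay": 0, "az": 0}, {"hand": 0.1, "x": 0, "y": 0, "z": 0, "ax": 0, "ay": 0, "az": 0}, {"hand": 0.1, "x": 0, "y": 0, "z": 0, "ax": 0, "ay": 0, "az": 0}, {"hand": 0.1, "x": 0, "y": 0, "z": 0, "ax": 0, "ay": 0, "az": 0}], force=30)

```text
time_s: 7.18
ee_pos: [0.4297, -0.2714, 0.04]
tool_rot: [-0.0, 0.801, 0.599, -0.0]
force: [-4.0, 2.4, 5.5]
gripper_width: 0.235
grasp_force: 30.0
```

>>> carry_out(deltas=[{"hand": 0.1, "x": 0, "y": 0, "z": -0.2, "ax": 0, "ay": 0, "az": 0}, {"hand": 0.1, "x": 0, "y": 0, "z": -0.5, "ax": 0, "ay": 0, "az": 0}, {"hand": 0.1, "x": 0, "y": 0, "z": -0.5, "ax": 0, "ay": 0, "az": 0}, {"hand": 0.1, "x": 0, "y": 0, "z": -0.5, "ax": 0, "ay": 0, "az": 0}, {"hand": 0.1, "x": 0.4, "y": -0.07, "z": -0.4, "ax": 0, "ay": 0, "az": 0}, {"hand": 0.1, "x": 0.7, "y": -0.12, "z": -0.3, "ax": 0, "ay": 0, "az": 0}, {"hand": 0.1, "x": 0.7, "y": -0.12, "z": 0, "ax": 0, "ay": 0, "az": 0}, {"hand": 0.1, "x": 0.7, "y": -0.12, "z": 0, "ax": 0, "ay": 0, "az": 0}, {"hand": 0.1, "x": 0.7, "y": -0.12, "z": 0, "ax": 0, "ay": 0, "az": 0}, {"hand": 0.1, "x": 0.7, "y": -0.12, "z": 0, "ax": 0, "ay": 0, "az": 0}, {"hand": 0.1, "x": 0.7, "y": -0.12, "z": 0, "ax": 0, "ay": 0, "az": 0}, {"hand": 0.1, "x": 0.7, "y": -0.12, "z": 0, "ax": 0, "ay": 0, "az": 0}, {"hand": 0.1, "x": 0.6, "y": -0.1, "z": 0.3, "ax": 0, "ay": 0, "az": 0}, {"hand": 0.1, "x": 0.4, "y": -0.07, "z": 0.3, "ax": 0, "ay": 0, "az": 0}, {"hand": 0.1, "x": 0.12, "y": -0.02, "z": 0.3, "ax": 0, "ay": 0, "az": 0}, {"hand": 0.1, "x": 0, "y": 0, "z": 0.2, "ax": 0, "ay": 0, "az": -0.0172}, {"hand": 0.1, "x": 0, "y": 0, "z": 0.1, "ax": 0, "ay": 0, "az": -0.0172}, {"hand": 0.1, "x": 0, "y": 0, "z": 0, "ax": 0, "ay": 0, "az": 0}, {"hand": 0.1, "x": 0, "y": 0, "z": 0, "ax": 0, "ay": 0, "az": 0}])

```text
time_s: 9.55
ee_pos: [0.4682, 0.0516, 0.0996]
tool_rot: [0.0, 0.768, 0.64, -0.0]
force: [-0.5, -0.3, -4.3]
gripper_width: 0.227
grasp_force: 30.0
```

Run:
```python
from h import *
s=bot.observe();print(s["ee_pos"],s["tool_rot"],s["force"],s["torque"])
im,D=bot.get_image("top");a=im[90:260,160:300].copy();b,E=bot.get_image("scene");b2=b[120:275,225:390].copy()
np.savez("hov.npz",im=im,D=D,b=b,E=E)
a=cv2.resize(a,None,fx=2.8,fy=3.2*.875,interpolation=cv2.INTER_CUBIC);b2=cv2.resize(b2,(390,a.shape[0]),interpolation=cv2.INTER_CUBIC)
cv2.imwrite("pics/hov.png",np.hstack([a,b2])[...,::-1])
for c,DD in(("top",D),("scene",E)):
    X=cloud(c,DD)
    m=(X[...,0]>.36)&(X[...,0]<.65)&(X[...,1]>-.1)&(X[...,1]<.2)&(X[...,2]>.079)&(X[...,2]<.093)
    P=X[m];print(c,len(P),cv2.minAreaRect((P[:,:2]*1000).astype(np.float32)),np.median(P[:,2]))
    for n in("carrier_mid","carrier_post","bay","bay_apron","catch_nose","catch_hinge","buffer_face"):
        for r in bot.place_of(n,c)[:1]: print(c,n,r["score"],np.multiply(r["at"],[512,384]).round(1))
```

```text
[0.4682348  0.05162999 0.09957429] [ 2.75441827e-05  7.68052796e-01  6.40386524e-01 -4.78711239e-05] [-0.53000434 -0.3296553  -4.27144097] [-0.05243563  0.2734967  -0.02688569]
top 281 ((485.8712463378906, -1.8325042724609375), (28.829593658447266, 110.51315307617188), 83.90664672851562) 0.08714761377761479
top carrier_mid 0.93 [389.7 201.6]
top carrier_post 0.82 [400.9 190.8]
top bay 0.62 [226.4 152.9]
top buffer_face 0.6 [229.6 116.6]
scene 817 ((500.32403564453125, 43.42224884033203), (124.21533966064453, 114.10709381103516), 78.6070785522461) 0.08687999908808848
scene carrier_mid 0.95 [119.2 276.5]
scene carrier_post 0.81 [128.5 195.9]
scene bay 0.88 [311.9 213.8]
scene bay_apron 0.71 [286.  189.9]
scene catch_nose 0.6 [328.7 166.7]
scene catch_hinge 0.85 [311.5 185.2]
```

View pics/hov.png

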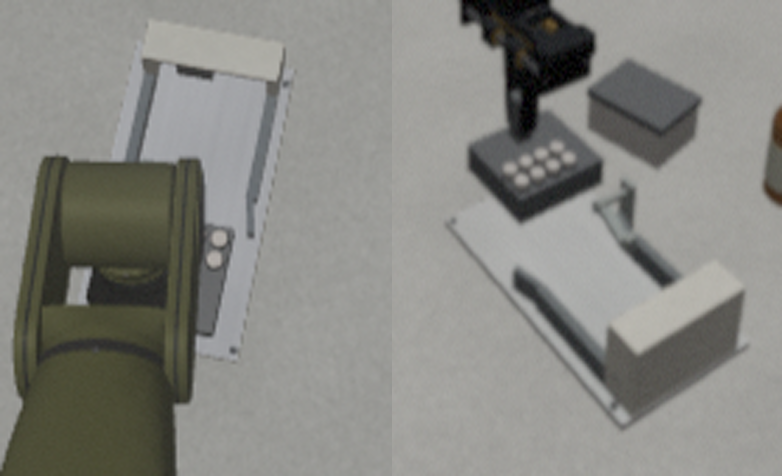

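The left half (top view) shows the wrist covering the carrier, with the bay free from (130,150) to (240,350). The right half (scene view) shows the carrier level over the apron at (535,165), clear of the catch at (615,205). Next I sharpen the bay's heading and centre line from straight edges in the top image.

Run:
```python
from h import *
for c in("top","scene"):
    im=cv2.imread(f"pics/{c}.png",0)
    L=cv2.createLineSegmentDetector(cv2.LSD_REFINE_ADV).detect(im)[0][:,0]
    o=np.array([.620,.0258]);a=np.radians(-10.3);R=np.array([[np.cos(a),np.sin(a)],[-np.sin(a),np.cos(a)]])
    bias=np.array([-.0034,.0009]) if c=="top" else np.array([.0025,-.0025])
    for s in L:
        if np.hypot(s[2]-s[0],s[3]-s[1])<9: continue
        out=[]
        for z in(.008,.030):
            q=[(R@(onz(c,*p,z)[:2]-bias-o))*1000 for p in(s[:2]+0.,s[2:]+0.)]
            out.append(q)
        q=out[0]
        if max(abs(q[0][1]),abs(q[1][1]))<110 and -215<q[0][0]<200:
            d=q[1]-q[0]; print(c,"z8",np.round(q[0],1),np.round(q[1],1),"z30",np.round(out[1][0],1),np.round(out[1][1],1),"ang",np.round(np.degrees(np.arctan2(d[1],d[0])),1))
```

```text
top z8 [127.4  43.3] [130.8 -40.8] z30 [118.6  39.9] [121.8 -42.6] ang -87.7
top z8 [115.    3.5] [114.6  39.5] z30 [106.3   0.8] [106.   36.2] ang 90.6
top z8 [119.9  61.3] [16.1 60.5] z30 [111.2  57.6] [ 9.3 56.8] ang -179.6
top z8 [127.7  78.9] [130.9  43.1] z30 [118.8  74.8] [122.   39.7] ang -84.9
top z8 [-39.7  75.6] [121.1  78.4] z30 [-45.5  71.6] [112.3  74.3] ang 1.0
top z8 [-51.3 -65. ] [123.  -58.6] z30 [-56.9 -66.4] [114.2 -60.1] ang 2.1
top z8 [125.9 -74.1] [-49.8 -75.5] z30 [117.1 -75.3] [-55.3 -76.7] ang -179.5
top z8 [ 8.1 43. ] [-44.6  42.9] z30 [ 1.5 39.6] [-50.3  39.5] ang -179.9
top z8 [-187.1   74.8] [-185.9  -72.5] z30 [-190.1   70.8] [-188.9  -73.7] ang -89.5
top z8 [174.9 -63.8] [174.1  85. ] z30 [165.1 -65.2] [164.4  80.9] ang 90.3
top z8 [51.3 93.3] [-22.5  93.2] z30 [43.9 89. ] [-28.6  88.9] ang -179.9
scene z8 [142.6 -71.3] [-57.3 -72.7] z30 [159.4 -88.1] [-34.3 -89.4] ang -179.6
scene z8 [35.5 61.8] [-99.9  69.4] z30 [55.7 40.8] [-75.5  48.1] ang 176.8
scene z8 [-85.1 -51.5] [ 79.9 -50.1] z30 [-61.1 -68.9] [ 98.6 -67.6] ang 0.5
scene z8 [ 41.4 -17.3] [ 87.4 -18.6] z30 [ 61.4 -35.8] [105.9 -37.1] ang -1.7
scene z8 [146.5  86.5] [148.1 -89.9] z30 [163.2  64.7] [ 164.7 -106.1] ang -89.5
scene z8 [-43.3  89.8] [34.6 91.2] z30 [-20.7  67.9] [54.8 69.3] ang 1.1
scene z8 [-171.   -84.1] [114.8 -84.4] z30 [-144.3 -100.5] [ 132.4 -100.8] ang -0.1
scene z8 [146.7 -92.6] [-175.7  -95.2] z30 [ 163.4 -108.7] [-148.9 -111.2] ang -179.5
```

>>> carry_out(deltas=[{"hand": 0.1, "x": 0.025, "y": 0, "z": 0.3, "ax": 0, "ay": 0, "az": -0.002}, {"hand": 0.1, "x": 0, "y": 0, "z": 0.3, "ax": 0, "ay": 0, "az": 0}, {"hand": 0.1, "x": 0, "y": 0, "z": 0.2, "ax": 0, "ay": 0, "az": 0}, {"hand": 0.1, "x": 0, "y": 0, "z": 0.1, "ax": 0, "ay": 0, "az": 0}, {"hand": 0.1, "x": 0, "y": 0, "z": 0.06, "ax": 0, "ay": 0, "az": 0}, {"hand": 0.1, "x": 0, "y": 0, "z": 0.02, "ax": 0, "ay": 0, "az": 0}, {"hand": 0.1, "x": 0, "y": 0, "z": 0, "ax": 0, "ay": 0, "az": 0}])

```text
time_s: 11.22
ee_pos: [0.4688, 0.0532, 0.051]
tool_rot: [0.0, 0.766, 0.643, 0.0]
force: [-0.6, 0.4, -4.9]
gripper_width: 0.229
grasp_force: 30.0
```

>>> carry_out(deltas=[{"hand": 0.1, "x": 0, "y": 0, "z": 0.01, "ax": 0, "ay": 0, "az": 0}, {"hand": 0.1, "x": 0, "y": 0, "z": 0.01, "ax": 0, "ay": 0, "az": 0}, {"hand": 0.1, "x": 0, "y": 0, "z": 0, "ax": 0, "ay": 0, "az": 0}])

```text
time_s: 11.6
ee_pos: [0.4684, 0.0532, 0.0497]
tool_rot: [0.0, 0.766, 0.643, -0.0]
force: [-0.2, -0.3, -4.9]
gripper_width: 0.228
grasp_force: 30.0
```

>>> carry_out(deltas=[{"hand": 0.1, "x": 0, "y": 0, "z": 0.01, "ax": 0, "ay": 0, "az": 0}, {"hand": 0.1, "x": 0, "y": 0, "z": 0.01, "ax": 0, "ay": 0, "az": 0}, {"hand": 0.1, "x": 0, "y": 0, "z": 0, "ax": 0, "ay": 0, "az": 0}])

```text
time_s: 11.98
ee_pos: [0.4684, 0.0533, 0.0486]
tool_rot: [-0.0, 0.766, 0.643, -0.0]
force: [0.3, -0.3, -5.3]
gripper_width: 0.232
grasp_force: 30.0
```

>>> carry_out(deltas=[{"hand": 0.1, "x": 0, "y": 0, "z": 0.008, "ax": 0, "ay": 0, "az": 0}, {"hand": 0.1, "x": 0, "y": 0, "z": 0, "ax": 0, "ay": 0, "az": 0}])

```text
time_s: 12.22
ee_pos: [0.4684, 0.0533, 0.0482]
tool_rot: [-0.0, 0.766, 0.643, -0.0]
force: [-0.3, 0.0, -5.5]
gripper_width: 0.233
grasp_force: 30.0
```

>>> carry_out(deltas=[{"hand": 0.1, "x": 0, "y": 0, "z": 0.008, "ax": 0, "ay": 0, "az": 0}, {"hand": 0.1, "x": 0, "y": 0, "z": 0, "ax": 0, "ay": 0, "az": 0}])

```text
time_s: 12.48
ee_pos: [0.4685, 0.0532, 0.048]
tool_rot: [0.0, 0.766, 0.643, 0.0]
force: [0.4, -0.1, -3.7]
gripper_width: 0.229
grasp_force: 30.0
```

>>> carry_out(deltas=[{"hand": 0.1, "x": 0, "y": 0, "z": 0.006, "ax": 0, "ay": 0, "az": 0}, {"hand": 0.1, "x": 0, "y": 0, "z": 0, "ax": 0, "ay": 0, "az": 0}])

```text
time_s: 12.72
ee_pos: [0.4685, 0.0532, 0.048]
tool_rot: [-0.0, 0.766, 0.643, -0.0]
force: [-1.1, 0.6, 2.1]
gripper_width: 0.232
grasp_force: 30.0
```

>>> carry_out(deltas=[{"hand": 0.1, "x": 0, "y": 0.05, "z": -0.003, "ax": 0, "ay": 0, "az": 0}, {"hand": 0.1, "x": 0, "y": 0.1, "z": 0, "ax": 0, "ay": 0, "az": 0}, {"hand": 0.1, "x": 0, "y": 0.1, "z": 0, "ax": 0, "ay": 0, "az": 0}, {"hand": 0.1, "x": 0, "y": 0.1, "z": 0, "ax": 0, "ay": 0, "az": 0}], force=22)

```text
time_s: 13.22
ee_pos: [0.4862, 0.0502, 0.048]
tool_rot: [-0.0, 0.766, 0.643, 0.0]
force: [-4.6, 1.9, 4.0]
gripper_width: 0.233
grasp_force: 22.0
```

>>> carry_out(deltas=[{"hand": 0.1, "x": 0, "y": 0.1, "z": 0, "ax": 0, "ay": 0, "az": 0}, {"hand": 0.1, "x": 0, "y": 0.1, "z": 0, "ax": 0, "ay": 0, "az": 0}, {"hand": 0.1, "x": 0, "y": 0.1, "z": 0, "ax": 0, "ay": 0, "az": 0}])

```text
time_s: 13.6
ee_pos: [0.5009, 0.0476, 0.048]
tool_rot: [-0.0, 0.766, 0.643, -0.0]
force: [-4.7, 1.8, 4.7]
gripper_width: 0.228
grasp_force: 22.0
```

>>> carry_out(deltas=[{"hand": 0.1, "x": 0, "y": 0.1, "z": -0.003, "ax": 0, "ay": 0, "az": 0}, {"hand": 0.1, "x": 0, "y": 0.1, "z": 0, "ax": 0, "ay": 0, "az": 0}])

```text
time_s: 13.85
ee_pos: [0.5107, 0.0459, 0.048]
tool_rot: [-0.0, 0.766, 0.643, -0.0]
force: [-4.9, 0.4, 5.0]
gripper_width: 0.229
grasp_force: 22.0
```

>>> carry_out(deltas=[{"hand": 0.1, "x": 0, "y": 0.1, "z": 0, "ax": 0, "ay": 0, "az": 0}, {"hand": 0.1, "x": 0, "y": 0.1, "z": 0, "ax": 0, "ay": 0, "az": 0}])

```text
time_s: 14.1
ee_pos: [0.5202, 0.0443, 0.048]
tool_rot: [-0.0, 0.766, 0.643, -0.0]
force: [-6.5, 0.8, 5.9]
gripper_width: 0.232
grasp_force: 22.0
```

Run:
```python
from h import *
s=bot.observe();print(s["ee_pos"],s["force"].round(1),s["torque"].round(2))
im,D=bot.get_image("top");b,E=bot.get_image("scene")
a=cv2.resize(im[90:230,175:285],(440,560),interpolation=cv2.INTER_CUBIC);b2=cv2.resize(b[150:265,250:362],(360,370),interpolation=cv2.INTER_CUBIC)
cv2.imwrite("pics/in1.png",np.hstack([a,cv2.copyMakeBorder(b2,0,190,0,0,0)])[...,::-1])
X=cloud("scene",E);m=(X[...,0]>.4)&(X[...,0]<.63)&(abs(X[...,1]-.04)<.09)&(X[...,2]>.031)&(X[...,2]<.042)
P=X[m];print(len(P),cv2.minAreaRect((P[:,:2]*1000).astype(np.float32)))
```

```text
[0.52022817 0.04425549 0.04802718] [-6.5  0.8  5.9] [0.09 1.16 0.1 ]
826 ((566.3289794921875, 39.41830825805664), (164.74044799804688, 139.80763244628906), 81.24626159667969)
```

View pics/in1.png

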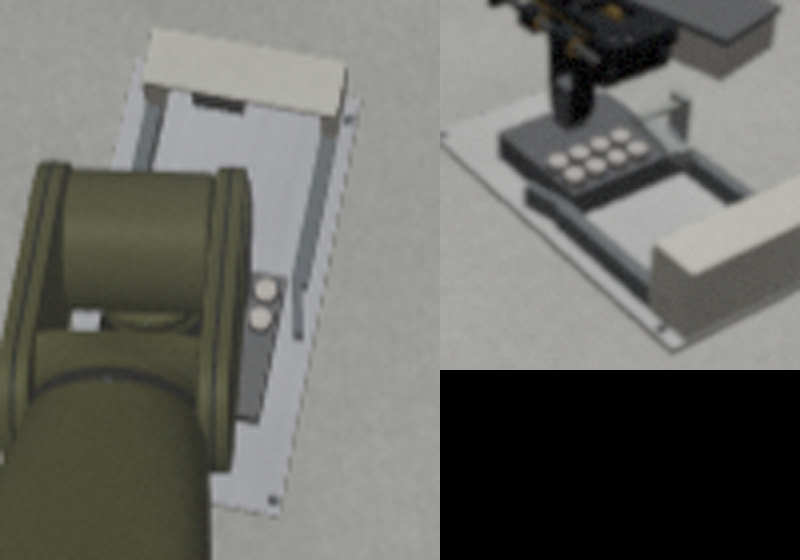

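The left half (top view) shows the carrier's front right corner at (283,277) and the right rail's bend at (300,285). The gap looks larger than 2 mm there, so I measure it before going on.

Run:
```python
from h import *
im,D=bot.get_image("top");g=im.mean(2)
for r in(158,160,162,165,168,172): print(r,[int(v) for v in g[r,234:262]])
def by(u,v,z):
    p=onz("top",u,v,z)[:2]*1000-[-3.4,.9]-[620,25.8];a=np.radians(-10.0);return (np.cos(a)*p[0]+np.sin(a)*p[1]).round(1),(-np.sin(a)*p[0]+np.cos(a)*p[1]).round(1)
for u in range(244,254): print(u,by(u,162,.036),by(u,162,.030),by(u,162,.008))
```

```text
158 [59, 62, 59, 64, 104, 106, 115, 119, 127, 130, 131, 149, 154, 163, 119, 109, 111, 110, 113, 165, 163, 161, 149, 147, 150, 152, 151, 151]
160 [55, 62, 53, 68, 107, 137, 170, 169, 168, 149, 104, 107, 115, 154, 111, 109, 105, 106, 146, 165, 163, 161, 128, 153, 154, 153, 149, 146]
162 [53, 58, 54, 68, 99, 159, 171, 170, 169, 164, 88, 102, 123, 160, 109, 111, 108, 118, 166, 164, 163, 164, 154, 150, 152, 154, 152, 151]
165 [53, 55, 63, 97, 100, 88, 89, 79, 85, 92, 104, 95, 165, 159, 114, 112, 131, 165, 163, 162, 160, 131, 155, 155, 153, 152, 151, 152]
168 [52, 60, 94, 130, 170, 170, 170, 167, 139, 92, 92, 144, 164, 159, 122, 108, 119, 165, 164, 161, 153, 157, 152, 153, 153, 154, 153, 152]
172 [53, 62, 103, 100, 81, 79, 80, 85, 90, 104, 124, 164, 166, 160, 119, 106, 116, 164, 163, 157, 142, 152, 152, 152, 150, 150, 151, 151]
244 (np.float64(-26.7), np.float64(-54.9)) (np.float64(-25.0), np.float64(-54.5)) (np.float64(-18.9), np.float64(-52.9))
245 (np.float64(-26.2), np.float64(-57.8)) (np.float64(-24.5), np.float64(-57.4)) (np.float64(-18.3), np.float64(-55.9))
246 (np.float64(-25.6), 
[... 243 characters left out ...]
p.float64(-66.6)) (np.float64(-22.8), np.float64(-66.2)) (np.float64(-16.6), np.float64(-64.9))
249 (np.float64(-24.0), np.float64(-69.5)) (np.float64(-22.3), np.float64(-69.2)) (np.float64(-16.0), np.float64(-67.9))
250 (np.float64(-23.4), np.float64(-72.4)) (np.float64(-21.7), np.float64(-72.1)) (np.float64(-15.5), np.float64(-70.9))
251 (np.float64(-22.8), np.float64(-75.4)) (np.float64(-21.1), np.float64(-75.0)) (np.float64(-14.9), np.float64(-73.9))
252 (np.float64(-22.3), np.float64(-78.3)) (np.float64(-20.6), np.float64(-78.0)) (np.float64(-14.3), np.float64(-76.9))
253 (np.float64(-21.7), np.float64(-81.2)) (np.float64(-20.0), np.float64(-80.9)) (np.float64(-13.8), np.float64(-79.8))
```

The measured gap to the right rail is about 3.5 mm where a centred carrier would have 3.4 mm, so it is centred. I slide on.

>>> carry_out(deltas=[{"hand": 0.1, "x": 0, "y": 0.06, "z": -0.006, "ax": 0, "ay": 0, "az": 0}, {"hand": 0.1, "x": 0, "y": 0.06, "z": 0, "ax": 0, "ay": 0, "az": 0}])

```text
time_s: 14.5
ee_pos: [0.5257, 0.0432, 0.048]
tool_rot: [-0.0, 0.766, 0.643, -0.0]
force: [-4.9, 0.3, 4.7]
gripper_width: 0.232
grasp_force: 22.0
```

>>> carry_out(deltas=[{"hand": 0.1, "x": 0, "y": 0.06, "z": 0, "ax": 0, "ay": 0, "az": 0}, {"hand": 0.1, "x": 0, "y": 0.06, "z": 0, "ax": 0, "ay": 0, "az": 0}, {"hand": 0.1, "x": 0, "y": 0.06, "z": 0, "ax": 0, "ay": 0, "az": 0}])

```text
time_s: 14.88
ee_pos: [0.5346, 0.0417, 0.048]
tool_rot: [-0.0, 0.766, 0.643, -0.0]
force: [-4.7, 1.8, 3.9]
gripper_width: 0.231
grasp_force: 22.0
```

>>> carry_out(deltas=[{"hand": 0.1, "x": 0, "y": 0.08, "z": -0.003, "ax": 0, "ay": 0, "az": 0}, {"hand": 0.1, "x": 0, "y": 0.08, "z": 0, "ax": 0, "ay": 0, "az": 0}, {"hand": 0.1, "x": 0, "y": 0.08, "z": 0, "ax": 0, "ay": 0, "az": 0}])

```text
time_s: 15.25
ee_pos: [0.5467, 0.0395, 0.048]
tool_rot: [-0.0, 0.766, 0.643, -0.0]
force: [-4.0, 0.2, 2.2]
gripper_width: 0.227
grasp_force: 22.0
```

>>> carry_out(deltas=[{"hand": 0.1, "x": 0, "y": 0.1, "z": 0, "ax": 0, "ay": 0, "az": 0}, {"hand": 0.1, "x": 0, "y": 0.1, "z": 0, "ax": 0, "ay": 0, "az": 0}, {"hand": 0.1, "x": 0, "y": 0.1, "z": 0, "ax": 0, "ay": 0, "az": 0}])

```text
time_s: 15.62
ee_pos: [0.5618, 0.0369, 0.048]
tool_rot: [-0.0, 0.766, 0.643, -0.0]
force: [-4.1, 0.9, -0.1]
gripper_width: 0.23
grasp_force: 22.0
```

>>> carry_out(deltas=[{"hand": 0.1, "x": 0, "y": 0.1, "z": 0.002, "ax": 0, "ay": 0, "az": 0}, {"hand": 0.1, "x": 0, "y": 0.1, "z": 0, "ax": 0, "ay": 0, "az": 0}, {"hand": 0.1, "x": 0, "y": 0.1, "z": 0, "ax": 0, "ay": 0, "az": 0}, {"hand": 0.1, "x": 0, "y": 0.1, "z": 0, "ax": 0, "ay": 0, "az": 0}])

```text
time_s: 16.12
ee_pos: [0.5815, 0.0334, 0.048]
tool_rot: [-0.0, 0.766, 0.643, -0.0]
force: [-2.8, -0.1, -0.3]
gripper_width: 0.231
grasp_force: 22.0
```

>>> carry_out(deltas=[{"hand": 0.1, "x": 0, "y": 0.1, "z": 0.001, "ax": 0, "ay": 0, "az": 0}, {"hand": 0.1, "x": 0, "y": 0.1, "z": 0, "ax": 0, "ay": 0, "az": 0}, {"hand": 0.1, "x": 0, "y": 0.1, "z": 0, "ax": 0, "ay": 0, "az": 0}, {"hand": 0.1, "x": 0, "y": 0.1, "z": 0, "ax": 0, "ay": 0, "az": 0}])

```text
time_s: 16.62
ee_pos: [0.6012, 0.03, 0.048]
tool_rot: [-0.0, 0.766, 0.643, -0.0]
force: [-4.4, -0.8, -1.3]
gripper_width: 0.232
grasp_force: 22.0
```

>>> carry_out(deltas=[{"hand": 0.1, "x": -0.006, "y": 0.1, "z": 0.003, "ax": 0, "ay": 0, "az": 0}, {"hand": 0.1, "x": 0, "y": 0.1, "z": 0, "ax": 0, "ay": 0, "az": 0}, {"hand": 0.1, "x": 0, "y": 0.1, "z": 0, "ax": 0, "ay": 0, "az": 0}, {"hand": 0.1, "x": 0, "y": 0.1, "z": 0, "ax": 0, "ay": 0, "az": 0}])

```text
time_s: 17.12
ee_pos: [0.621, 0.0263, 0.048]
tool_rot: [-0.0, 0.766, 0.643, 0.0]
force: [-3.2, 0.5, 0.5]
gripper_width: 0.231
grasp_force: 22.0
```

>>> carry_out(deltas=[{"hand": 0.1, "x": 0, "y": 0.1, "z": 0.001, "ax": 0, "ay": 0, "az": 0}, {"hand": 0.1, "x": 0, "y": 0.1, "z": 0, "ax": 0, "ay": 0, "az": 0}, {"hand": 0.1, "x": 0, "y": 0.08, "z": 0, "ax": 0, "ay": 0, "az": 0}, {"hand": 0.1, "x": 0, "y": 0.04, "z": 0, "ax": 0, "ay": 0, "az": 0}, {"hand": 0.1, "x": 0, "y": 0, "z": 0, "ax": 0, "ay": 0, "az": 0}])

```text
time_s: 17.75
ee_pos: [0.6368, 0.0235, 0.0481]
tool_rot: [0.0, 0.766, 0.643, 0.0]
force: [-0.3, -0.6, -0.4]
gripper_width: 0.235
grasp_force: 22.0
```

>>> carry_out(deltas=[{"hand": 0.1, "x": 0, "y": 0.04, "z": 0, "ax": 0, "ay": 0, "az": 0}, {"hand": 0.1, "x": 0, "y": 0.03, "z": 0, "ax": 0, "ay": 0, "az": 0}, {"hand": 0.1, "x": 0, "y": 0.02, "z": 0, "ax": 0, "ay": 0, "az": 0}])

```text
time_s: 18.12
ee_pos: [0.6408, 0.0228, 0.0481]
tool_rot: [-0.0, 0.766, 0.643, -0.0]
force: [-4.3, 0.6, 1.3]
gripper_width: 0.23
grasp_force: 22.0
```

>>> carry_out(deltas=[{"hand": 0.1, "x": 0, "y": 0.02, "z": 0, "ax": 0, "ay": 0, "az": 0}, {"hand": 0.1, "x": 0, "y": 0.02, "z": 0, "ax": 0, "ay": 0, "az": 0}])

```text
time_s: 18.38
ee_pos: [0.6428, 0.0225, 0.0481]
tool_rot: [-0.0, 0.766, 0.643, -0.0]
force: [-3.7, 1.6, 1.1]
gripper_width: 0.232
grasp_force: 22.0
```

>>> carry_out(deltas=[{"hand": 0.1, "x": 0, "y": 0.02, "z": 0, "ax": 0, "ay": 0, "az": 0}, {"hand": 0.1, "x": 0, "y": 0.02, "z": 0, "ax": 0, "ay": 0, "az": 0}])

```text
time_s: 18.62
ee_pos: [0.6443, 0.0222, 0.0481]
tool_rot: [-0.0, 0.766, 0.643, -0.0]
force: [-7.7, 2.5, 5.0]
gripper_width: 0.231
grasp_force: 22.0
```

>>> carry_out(deltas=[{"hand": 0.1, "x": 0, "y": 0.015, "z": 0, "ax": 0, "ay": 0, "az": 0}, {"hand": 0.1, "x": 0, "y": 0.015, "z": 0, "ax": 0, "ay": 0, "az": 0}])

```text
time_s: 18.88
ee_pos: [0.645, 0.0221, 0.0482]
tool_rot: [-0.001, 0.766, 0.643, -0.001]
force: [-11.6, 1.8, 5.9]
gripper_width: 0.227
grasp_force: 22.0
```

>>> carry_out(deltas=[{"hand": 0.1, "x": 0, "y": 0.01, "z": 0, "ax": 0, "ay": 0, "az": 0}, {"hand": 0.1, "x": 0, "y": 0.01, "z": 0, "ax": 0, "ay": 0, "az": 0}])

```text
time_s: 19.12
ee_pos: [0.6454, 0.022, 0.0482]
tool_rot: [-0.002, 0.766, 0.643, -0.002]
force: [-13.1, 1.1, 8.3]
gripper_width: 0.23
grasp_force: 22.0
```

>>> carry_out(deltas=[{"hand": 0.1, "x": 0, "y": 0.008, "z": -0.002, "ax": 0, "ay": 0, "az": 0}, {"hand": 0.1, "x": 0, "y": 0.006, "z": 0, "ax": 0, "ay": 0, "az": 0}])

```text
time_s: 19.38
ee_pos: [0.6457, 0.022, 0.0483]
tool_rot: [-0.002, 0.766, 0.643, -0.002]
force: [-13.1, 1.8, 8.3]
gripper_width: 0.229
grasp_force: 22.0
```

```bash
cat > nose.py <<'E'
from h import *
def nose():
    im,E=bot.get_image("scene");X=cloud("scene",E)
    p=X-np.array([.6225,.0233,0]);a=np.radians(-10.0)
    bx=np.cos(a)*p[...,0]+np.sin(a)*p[...,1];by=-np.sin(a)*p[...,0]+np.cos(a)*p[...,1]
    m=(by>.036)&(by<.058)&(bx>-.07)&(bx<.02)&(X[...,2]>.025)&(X[...,2]<.08)
    for lo in range(-60,20,10):
        k=m&(bx>lo/1e3)&(bx<(lo+10)/1e3); print(lo,k.sum(),np.round(np.percentile(X[k][:,2]*1e3,[20,50,80]),1) if k.sum() else None)
    return im,E
E
python3 - <<'E'
from nose import *
im,E=nose();D0=np.load("scene.npy")
s=bot.observe();print(s["ee_pos"],s["force"])
b0=cv2.imread("pics/scene.png")[...,::-1]
sl=np.s_[170:225,290:360]
cv2.imwrite("pics/n1.png",np.hstack([cv2.resize(q[sl],(395,310),interpolation=cv2.INTER_CUBIC) for q in(b0,im)])[...,::-1])
E
```

```text
-60 7 [47.4 50.7 54.1]
-50 0 None
-40 0 None
-30 0 None
-20 0 None
-10 0 None
0 2 [34.2 34.2 34.2]
10 15 [34.8 35.7 37. ]
[0.64572424 0.02195522 0.04832519] [-13.99032591   0.78889538   8.3748392 ]
```

View pics/n1.png

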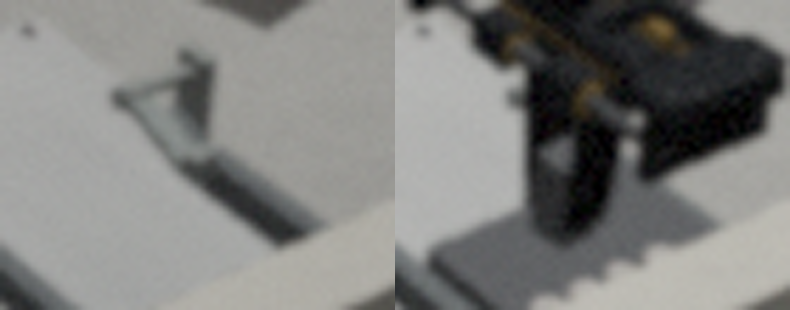

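The left half is the bay at the start. In the right half the gripper hides the catch and the carrier's front is under the hood. I continue by force in small steps: contact came at TCP x ≈ 0.6436, and the buffer now reads about 10 N.

>>> carry_out(deltas=[{"hand": 0.1, "x": 0, "y": 0.008, "z": -0.003, "ax": 0, "ay": 0, "az": 0}, {"hand": 0.1, "x": 0, "y": 0.004, "z": 0, "ax": 0, "ay": 0, "az": 0}, {"hand": 0.1, "x": 0, "y": 0, "z": 0, "ax": 0, "ay": 0, "az": 0}])

```text
time_s: 19.8
ee_pos: [0.6459, 0.0219, 0.0484]
tool_rot: [-0.002, 0.766, 0.643, -0.002]
force: [-15.3, 1.5, 9.9]
gripper_width: 0.231
grasp_force: 22.0
```

>>> carry_out(deltas=[{"hand": 0.1, "x": 0, "y": 0.006, "z": 0, "ax": 0, "ay": 0, "az": 0}, {"hand": 0.1, "x": 0, "y": 0.004, "z": 0, "ax": 0, "ay": 0, "az": 0}, {"hand": 0.1, "x": 0, "y": 0, "z": 0, "ax": 0, "ay": 0, "az": 0}])

```text
time_s: 20.18
ee_pos: [0.6461, 0.0219, 0.0484]
tool_rot: [-0.003, 0.766, 0.643, -0.003]
force: [-15.7, 1.7, 10.4]
gripper_width: 0.228
grasp_force: 22.0
```

>>> carry_out(deltas=[{"hand": 0.1, "x": 0, "y": 0, "z": 0, "ax": -0.001, "ay": 0, "az": 0}, {"hand": 0.1, "x": 0, "y": 0, "z": 0, "ax": -0.001, "ay": 0, "az": 0}, {"hand": 0.1, "x": 0, "y": 0, "z": 0, "ax": -0.001, "ay": 0, "az": 0}, {"hand": 0.1, "x": 0, "y": 0, "z": 0, "ax": 0, "ay": 0, "az": 0}])

```text
time_s: 20.68
ee_pos: [0.6461, 0.0219, 0.048]
tool_rot: [0.001, 0.766, 0.643, 0.0]
force: [-12.3, 0.9, 8.0]
gripper_width: 0.231
grasp_force: 22.0
```

Run:
```python
from h import *
s=bot.observe();print(s["ee_pos"],s["tool_rot"],s["force"],s["torque"])
im,E=bot.get_image("top");cv2.imwrite("pics/t9.png",cv2.resize(im[90:230,175:285],(440,560),interpolation=cv2.INTER_CUBIC)[...,::-1])
```

```text
[0.64606098 0.0218871  0.0480493 ] [7.89133947e-04 7.65559346e-01 6.43364691e-01 3.75150119e-04] [-12.31395862   0.90168171   8.02394754] [ 0.30209125  2.76916225 -0.01892909]
```

>>> carry_out(deltas=[{"hand": 0.1, "x": 0, "y": 0, "z": -0.004, "ax": 0, "ay": 0, "az": 0}, {"hand": 0.1, "x": 0, "y": 0, "z": -0.004, "ax": 0, "ay": 0, "az": 0}, {"hand": 0.1, "x": 0, "y": 0, "z": 0, "ax": 0, "ay": 0, "az": 0}])

```text
time_s: 21.1
ee_pos: [0.6461, 0.0219, 0.048]
tool_rot: [0.001, 0.766, 0.643, 0.0]
force: [-10.9, 1.1, 5.9]
gripper_width: 0.229
grasp_force: 22.0
```

>>> carry_out(deltas=[{"hand": 0.1, "x": 0, "y": 0.006, "z": 0, "ax": 0, "ay": 0, "az": 0}, {"hand": 0.1, "x": 0, "y": 0.006, "z": 0, "ax": 0, "ay": 0, "az": 0}, {"hand": 0.1, "x": 0, "y": 0, "z": 0, "ax": 0, "ay": 0, "az": 0}])

```text
time_s: 21.48
ee_pos: [0.6461, 0.0219, 0.0481]
tool_rot: [0.0, 0.766, 0.643, -0.0]
force: [-13.7, 1.0, 7.6]
gripper_width: 0.228
grasp_force: 22.0
```

>>> carry_out(deltas=[{"hand": 0.1, "x": 0, "y": 0.006, "z": -0.003, "ax": -0.0003, "ay": 0, "az": 0}, {"hand": 0.1, "x": 0, "y": 0.006, "z": 0, "ax": 0, "ay": 0, "az": 0}, {"hand": 0.1, "x": 0, "y": 0, "z": 0, "ax": 0, "ay": 0, "az": 0}])

```text
time_s: 21.85
ee_pos: [0.646, 0.0219, 0.048]
tool_rot: [0.0, 0.766, 0.643, -0.0]
force: [-17.4, 1.9, 9.1]
gripper_width: 0.229
grasp_force: 22.0
```

>>> carry_out(deltas=[{"hand": 0.1, "x": 0, "y": 0.006, "z": -0.003, "ax": -0.0003, "ay": 0, "az": 0}, {"hand": 0.1, "x": 0, "y": 0.006, "z": 0, "ax": 0, "ay": 0, "az": 0}, {"hand": 0.1, "x": 0, "y": 0, "z": 0, "ax": 0, "ay": 0, "az": 0}])

```text
time_s: 22.22
ee_pos: [0.6463, 0.0218, 0.0481]
tool_rot: [0.0, 0.766, 0.643, -0.0]
force: [-17.3, 2.5, 9.0]
gripper_width: 0.231
grasp_force: 22.0
```

View pics/t9.png

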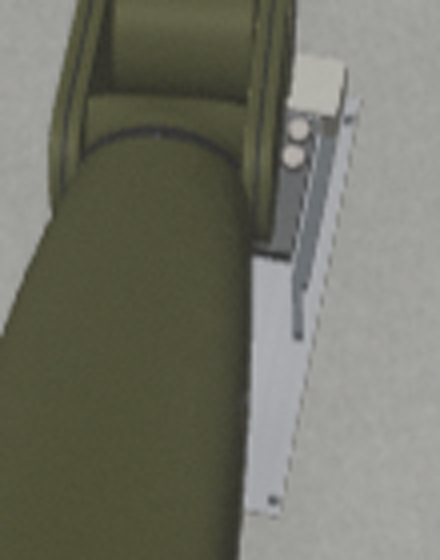

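The top view shows the arm hiding the catch. The carrier's rear right corner is at (285,255), just inside the rail mouth, with its front under the hood. I push on slowly toward TCP x ≈ 0.647, which is about 14 N on the buffer.

>>> carry_out(deltas=[{"hand": 0.1, "x": 0, "y": 0.006, "z": -0.004, "ax": -0.0002, "ay": 0, "az": 0}, {"hand": 0.1, "x": 0, "y": 0.006, "z": 0, "ax": 0, "ay": 0, "az": 0}, {"hand": 0.1, "x": 0, "y": 0, "z": 0, "ax": 0, "ay": 0, "az": 0}])

```text
time_s: 22.6
ee_pos: [0.6466, 0.0217, 0.0481]
tool_rot: [0.0, 0.766, 0.643, -0.0]
force: [-18.3, 1.6, 9.0]
gripper_width: 0.231
grasp_force: 22.0
```

>>> carry_out(deltas=[{"hand": 0.1, "x": 0, "y": 0.006, "z": -0.004, "ax": -0.0002, "ay": 0, "az": 0}, {"hand": 0.1, "x": 0, "y": 0.004, "z": 0, "ax": 0, "ay": 0, "az": 0}, {"hand": 0.1, "x": 0, "y": 0, "z": 0, "ax": 0, "ay": 0, "az": 0}])

```text
time_s: 22.98
ee_pos: [0.6468, 0.0217, 0.0481]
tool_rot: [0.0, 0.766, 0.643, -0.0]
force: [-17.6, 2.3, 10.3]
gripper_width: 0.23
grasp_force: 22.0
```

>>> carry_out(deltas=[{"hand": 0.1, "x": 0, "y": 0.006, "z": -0.003, "ax": 0, "ay": 0, "az": 0}, {"hand": 0.1, "x": 0, "y": 0.004, "z": 0, "ax": 0, "ay": 0, "az": 0}, {"hand": 0.1, "x": 0, "y": 0, "z": 0, "ax": 0, "ay": 0, "az": 0}])

```text
time_s: 23.35
ee_pos: [0.6469, 0.0217, 0.0481]
tool_rot: [-0.0, 0.766, 0.643, -0.001]
force: [-19.9, 3.3, 9.8]
gripper_width: 0.229
grasp_force: 22.0
```

>>> carry_out(deltas=[{"hand": 0.1, "x": 0, "y": -0.01, "z": 0, "ax": 0, "ay": 0, "az": 0}, {"hand": 0.1, "x": 0, "y": -0.02, "z": 0, "ax": 0, "ay": 0, "az": 0}, {"hand": 0.1, "x": 0, "y": -0.02, "z": 0, "ax": 0, "ay": 0, "az": 0}, {"hand": 0.1, "x": 0, "y": 0, "z": 0, "ax": 0, "ay": 0, "az": 0}])

```text
time_s: 23.85
ee_pos: [0.6469, 0.0217, 0.0481]
tool_rot: [0.002, 0.766, 0.643, 0.001]
force: [-9.3, 2.0, 3.2]
gripper_width: 0.233
grasp_force: 22.0
```

>>> carry_out(deltas=[{"hand": 0.1, "x": 0, "y": -0.015, "z": 0, "ax": 0.0005, "ay": 0, "az": 0}, {"hand": 0.1, "x": 0, "y": -0.015, "z": 0, "ax": 0.0005, "ay": 0, "az": 0}, {"hand": 0.1, "x": 0, "y": 0, "z": 0, "ax": 0, "ay": 0, "az": 0}])

```text
time_s: 24.22
ee_pos: [0.6462, 0.0218, 0.0481]
tool_rot: [0.002, 0.766, 0.643, 0.001]
force: [-6.3, 0.5, 0.2]
gripper_width: 0.231
grasp_force: 22.0
```

>>> carry_out(deltas=[{"hand": 0.1, "x": 0, "y": -0.015, "z": 0, "ax": 0.0005, "ay": 0, "az": 0}, {"hand": 0.1, "x": 0, "y": -0.015, "z": 0, "ax": 0.0005, "ay": 0, "az": 0}, {"hand": 0.1, "x": 0, "y": 0, "z": 0, "ax": 0, "ay": 0, "az": 0}])

```text
time_s: 24.6
ee_pos: [0.6454, 0.0219, 0.0481]
tool_rot: [0.001, 0.766, 0.643, 0.001]
force: [-4.7, 2.0, -2.0]
gripper_width: 0.228
grasp_force: 22.0
```

>>> carry_out(deltas=[{"hand": 0.1, "x": 0, "y": -0.015, "z": 0.003, "ax": 0.0003, "ay": 0, "az": 0}, {"hand": 0.1, "x": 0, "y": -0.01, "z": 0, "ax": 0.0003, "ay": 0, "az": 0}, {"hand": 0.1, "x": 0, "y": 0, "z": 0, "ax": 0, "ay": 0, "az": 0}])

```text
time_s: 24.98
ee_pos: [0.6448, 0.022, 0.0482]
tool_rot: [0.001, 0.766, 0.643, 0.001]
force: [-4.2, 1.1, -6.9]
gripper_width: 0.228
grasp_force: 22.0
```

>>> carry_out(deltas=[{"hand": 0.1, "x": 0, "y": -0.01, "z": 0.003, "ax": 0, "ay": 0, "az": 0}, {"hand": 0.1, "x": 0, "y": -0.01, "z": 0, "ax": 0, "ay": 0, "az": 0}, {"hand": 0.1, "x": 0, "y": 0, "z": 0, "ax": 0, "ay": 0, "az": 0}])

```text
time_s: 25.35
ee_pos: [0.6446, 0.022, 0.049]
tool_rot: [0.002, 0.766, 0.643, 0.001]
force: [-3.5, 1.1, -7.3]
gripper_width: 0.225
grasp_force: 22.0
```

>>> carry_out(deltas=[{"hand": 0.1, "x": 0, "y": 0, "z": 0.01, "ax": 0, "ay": 0, "az": 0}, {"hand": 0.1, "x": 0, "y": 0, "z": 0.008, "ax": 0, "ay": 0, "az": 0}, {"hand": 0.1, "x": 0, "y": 0, "z": 0, "ax": 0, "ay": 0, "az": 0}])

```text
time_s: 25.72
ee_pos: [0.6449, 0.022, 0.0489]
tool_rot: [0.002, 0.766, 0.643, 0.002]
force: [-6.3, -0.1, -3.7]
gripper_width: 0.227
grasp_force: 22.0
```

>>> carry_out(deltas=[{"hand": 0.1, "x": 0, "y": -0.01, "z": 0, "ax": 0, "ay": 0, "az": 0}, {"hand": 0.1, "x": 0, "y": -0.01, "z": 0, "ax": 0, "ay": 0, "az": 0}, {"hand": 0.1, "x": 0, "y": 0, "z": 0, "ax": 0, "ay": 0, "az": 0}])

```text
time_s: 26.1
ee_pos: [0.6445, 0.0221, 0.0487]
tool_rot: [0.002, 0.766, 0.643, 0.002]
force: [-1.5, -0.2, -4.8]
gripper_width: 0.231
grasp_force: 22.0
```

>>> carry_out(deltas=[{"hand": 0.1, "x": 0, "y": 0, "z": 0.006, "ax": 0.0006, "ay": 0, "az": 0}, {"hand": 0.1, "x": 0, "y": 0, "z": 0.006, "ax": 0.0006, "ay": 0, "az": 0}, {"hand": 0.1, "x": 0, "y": 0, "z": 0, "ax": 0, "ay": 0, "az": 0}])

```text
time_s: 26.48
ee_pos: [0.6446, 0.0223, 0.0482]
tool_rot: [0.001, 0.766, 0.643, 0.001]
force: [-0.0, -1.6, -3.4]
gripper_width: 0.225
grasp_force: 22.0
```

>>> carry_out(deltas=[{"hand": 0.1, "x": 0, "y": -0.01, "z": 0, "ax": 0, "ay": 0, "az": 0}, {"hand": 0.1, "x": 0, "y": -0.01, "z": 0, "ax": 0, "ay": 0, "az": 0}, {"hand": 0.1, "x": 0, "y": 0, "z": 0, "ax": 0, "ay": 0, "az": 0}])

```text
time_s: 26.85
ee_pos: [0.6444, 0.0223, 0.0483]
tool_rot: [0.002, 0.766, 0.643, 0.002]
force: [5.6, 0.1, -6.3]
gripper_width: 0.228
grasp_force: 22.0
```

Pulling back 1 mm now meets about 10 N of resistance with the TCP at x = 0.6444, so the catch is holding the carrier. I relax to zero force, release and retreat straight up.

>>> carry_out(deltas=[{"hand": 0.1, "x": 0, "y": 0.01, "z": 0.004, "ax": 0, "ay": 0, "az": 0}, {"hand": 0.1, "x": 0, "y": 0.012, "z": 0.004, "ax": 0, "ay": 0, "az": 0}, {"hand": 0.1, "x": 0, "y": 0, "z": 0, "ax": 0, "ay": 0, "az": 0}])

```text
time_s: 27.22
ee_pos: [0.6445, 0.0222, 0.0481]
tool_rot: [0.001, 0.766, 0.643, 0.001]
force: [2.1, -1.2, 1.0]
gripper_width: 0.229
grasp_force: 22.0
```

>>> carry_out(deltas=[{"hand": 0.3, "x": 0, "y": 0, "z": 0, "ax": 0, "ay": 0, "az": 0}, {"hand": 0.5, "x": 0, "y": 0, "z": 0, "ax": 0, "ay": 0, "az": 0}, {"hand": 0.5, "x": 0, "y": 0, "z": 0, "ax": 0, "ay": 0, "az": 0}, {"hand": 0.5, "x": 0, "y": 0, "z": 0, "ax": 0, "ay": 0, "az": 0}])

```text
time_s: 27.72
ee_pos: [0.6435, 0.0223, 0.0471]
tool_rot: [0.0, 0.766, 0.643, 0.0]
force: [0.1, -0.0, -0.0]
gripper_width: 0.488
grasp_force: 0.0
```

>>> carry_out(deltas=[{"hand": 0.5, "x": 0, "y": 0, "z": -0.2, "ax": 0, "ay": 0, "az": 0}, {"hand": 0.5, "x": 0, "y": 0, "z": -0.4, "ax": 0, "ay": 0, "az": 0}, {"hand": 0.5, "x": 0, "y": 0, "z": -0.6, "ax": 0, "ay": 0, "az": 0}, {"hand": 0.5, "x": 0, "y": 0, "z": -0.8, "ax": 0, "ay": 0, "az": 0}, {"hand": 0.5, "x": 0, "y": 0, "z": -0.8, "ax": 0, "ay": 0, "az": 0}, {"hand": 0.5, "x": -0.5, "y": -0.3, "z": -0.4, "ax": 0, "ay": 0, "az": 0}, {"hand": 0.5, "x": -0.8, "y": -0.5, "z": 0, "ax": 0, "ay": 0, "az": 0}, {"hand": 0.5, "x": -0.8, "y": -0.5, "z": 0, "ax": 0, "ay": 0, "az": 0}, {"hand": 0.5, "x": -0.8, "y": -0.5, "z": 0, "ax": 0, "ay": 0, "az": 0}, {"hand": 0.5, "x": -0.8, "y": -0.5, "z": 0, "ax": 0, "ay": 0, "az": 0}, {"hand": 0.5, "x": -0.5, "y": -0.3, "z": 0, "ax": 0, "ay": 0, "az": 0}, {"hand": 0.5, "x": 0, "y": 0, "z": 0, "ax": 0, "ay": 0, "az": 0}])

```text
time_s: 29.22
ee_pos: [0.4791, -0.1634, 0.2091]
tool_rot: [0.002, 0.767, 0.642, 0.001]
force: [0.5, 0.3, 0.8]
gripper_width: 0.499
grasp_force: 0.0
```

Run:
```python
from nose import *
b,E=nose();a,D=bot.get_image("top")
p=cv2.resize(a[90:230,170:280],(440,560),interpolation=cv2.INTER_CUBIC);q=cv2.resize(b[165:245,285:373],(352,320),interpolation=cv2.INTER_CUBIC)
cv2.imwrite("pics/fin.png",np.hstack([p,cv2.copyMakeBorder(q,0,240,0,0,0)])[...,::-1])
```

```text
-60 28 [49.1 51.9 55.1]
-50 21 [44.9 46.  49.2]
-40 16 [43.5 44.5 45.8]
-30 9 [40.1 41.  43.6]
-20 3 [41.  42.3 43.1]
-10 11 [35.9 40.9 43.8]
0 14 [33.7 34.9 35.9]
10 17 [34.2 34.6 35.7]
```

View pics/fin.png

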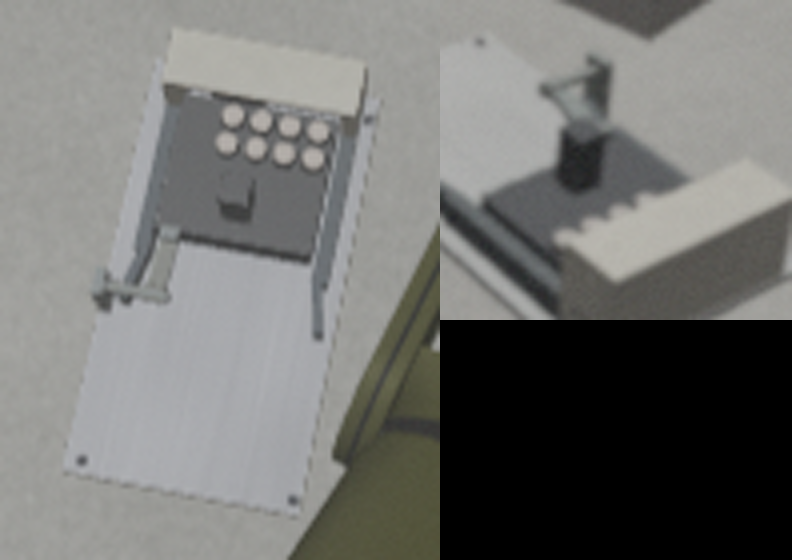

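The top half of the picture shows the carrier in the bay, with its rear edge running from (180,235) to (310,257) and the catch nose at (168,235) right at that edge. I compare the catch's heights with the initial (down) depth image to see whether it has dropped.

Run:
```python
from h import *
res={}
for c in("scene","top"):
    D0=np.load(c+".npy");D=np.median([bot.get_image(c)[1] for _ in range(3)],0)
    A,B=cloud(c,D0),cloud(c,D)
    bi=np.array([.0025,-.0025,0]) if c=="scene" else np.array([-.0034,.0009,0])
    a=np.radians(-10.0)
    for nm,X in(("init",A),("now",B)):
        p=X-bi-np.array([.620,.0258,0]);bx=np.cos(a)*p[...,0]+np.sin(a)*p[...,1];by=-np.sin(a)*p[...,0]+np.cos(a)*p[...,1]
        print(c,nm,[(lo,int(k.sum()),np.round(np.median(X[k][:,2])*1e3,1)) for lo in range(-50,8,8) for k in [(by>.041)&(by<.055)&(bx>lo/1e3)&(bx<(lo+8)/1e3)&(X[...,2]>.025)] if k.sum()])
    if c=="top":
        k=(abs(by)<.07)&(bx>-.03)&(bx<.1)&(X[...,2]>.031)&(X[...,2]<.04);print("carrier y",np.percentile(by[k]*1e3,[1,99]),"x rear",[np.round(bx[k&(by>l)&(by<l+.02)].min()*1e3,1) for l in(-.05,-.03,-.01,.01)])
g=bot.get_image("scene")[0]; g0=cv2.imread("pics/scene.png")[...,::-1]
for r in range(186,206,2): print(r,g0[r,308:336].mean(1).astype(int).tolist(),g[r,308:336].mean(1).astype(int).tolist())
```

```text
scene init [(-50, 13, np.float64(48.1)), (-42, 13, np.float64(44.4)), (-34, 10, np.float64(41.9)), (-26, 13, np.float64(38.6)), (-18, 6, np.float64(39.7)), (-10, 19, np.float64(41.5)), (-2, 6, np.float64(37.0))]
scene now [(-50, 13, np.float64(47.6)), (-42, 11, np.float64(44.2)), (-34, 9, np.float64(41.1)), (-26, 3, np.float64(40.6)), (-10, 9, np.float64(42.8)), (-2, 8, np.float64(35.8)), (6, 9, np.float64(35.0))]
top init [(-50, 10, np.float64(49.4)), (-42, 8, np.float64(48.5)), (-34, 12, np.float64(42.5)), (-26, 8, np.float64(41.2)), (-18, 9, np.float64(37.6)), (-10, 13, np.float64(41.3)), (-2, 5, np.float64(42.3))]
top now [(-50, 9, np.float64(48.6)), (-42, 10, np.float64(47.0)), (-34, 11, np.float64(42.2)), (-26, 9, np.float64(39.8)), (-18, 10, np.float64(37.2)), (-10, 12, np.float64(43.9)), (-2, 9, np.float64(37.6)), (6, 11, np.float64(35.4))]
carrier y [-65.71766819  63.67176531] x rear [np.float64(-0.5), np.float64(-0.3), np.float64(-0.2), np.float64(0.2)]
186 [159, 140, 112, 105, 111, 116, 117, 115, 114, 125, 128, 132, 123, 94, 66, 64, 63, 62, 70, 107, 138, 151, 154, 156, 156
[... 1884 characters left out ...]
23, 91, 73, 65, 64, 59, 58, 62, 67, 85, 94, 102, 108, 121, 130] [170, 169, 169, 172, 169, 162, 135, 76, 45, 44, 52, 69, 76, 69, 57, 48, 43, 51, 68, 85, 90, 91, 94, 101, 102, 109, 122, 134]
202 [165, 164, 166, 164, 164, 165, 165, 164, 164, 165, 166, 168, 169, 162, 152, 131, 104, 82, 63, 44, 44, 43, 52, 61, 76, 85, 96, 103] [171, 171, 170, 171, 167, 154, 119, 65, 46, 39, 46, 39, 43, 40, 38, 39, 45, 54, 80, 89, 93, 95, 95, 91, 93, 92, 99, 104]
204 [166, 164, 165, 165, 163, 165, 164, 164, 165, 166, 164, 165, 166, 166, 166, 165, 162, 144, 120, 84, 59, 47, 47, 46, 48, 52, 65, 79] [170, 171, 172, 171, 164, 148, 108, 63, 39, 37, 40, 38, 36, 37, 36, 40, 41, 65, 83, 94, 88, 94, 92, 93, 94, 95, 95, 93]
```

The catch profile matches its initial down position in both views, the carrier's rear edge is at bay x ≈ 0, and the robot is clear. I hand in.

```bash
python3 -c "
from bench import bot
print(bot.sign_off())"
```

```text
the job is handed in; nothing more can be done
None
```

I handed the job in with the carrier docked: its rear edge measured at bay x ≈ 0, the catch back at its initial down height in both camera views, and the robot clear; the sign-off returned no verdict.

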